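# Run a thread tap down a bronze nut, then open the clamp

### The arm

A 6-joint arm with a two-finger parallel gripper is mounted at the origin on the work surface. World frame = base frame: x ahead of the robot, y to its left, z up, the work surface at z = 0. Lengths are in m, angles in degrees, forces in N, time in s.
With the tool pointing down it reaches from about 0.4 to 0.825 m from the base axis. Payload 7 kg.
Tool frame: the origin (TCP) lies midway between the tips of the shut fingers; the grasp point (between the pads) lies r.tcp_to_grasp behind it (r.tcp_to_grasp is the distance from the TCP to the grasp point, in m); x points along the fingers, y is the direction in which the jaws open and shut, and the axes are right-handed (so a half turn about x gives the same grasp; the last joint's range is limited). The gripper opens to 88 mm and grips with 3 to 60 N. Pads are 19 mm wide; open, the fingers measure 130 mm over their backs; the gripper's body (78 mm by 193 mm) begins 47 mm behind the grasp point.
Start: joints at [82.684, 20.546, 0.682, 0, -70.136, -16.507], TCP at [0.273, 0.617, 0.227] pointing down, gripper open.
Joint ranges: [-176.03, 176.03], [-82.01, 121.73], [-58.28, 71.71], [-173.87, 95.51], [-174.79, -0.11], [-173.66, 173.66]. Speed limits (degrees/s): [136.94, 136.94, 172.46, 180, 180, 180].

### API

Orientations are given as [roll, pitch, yaw] about the fixed x, y, z axes, in that order (R = Rz(yaw) Ry(pitch) Rx(roll)).
In Python, from plant import r gives the robot as it stands.
- The arm moves only by the tool carry_out, never from a script. Its argument "moves" is a list of rows, each a list of 7 numbers: the shift along the world's x, y, z in mm, then the turn, a rotation vector about the world's x, y, z in rad, then the opening in per cent of the stroke, from 0 (shut) to 100 (fully open). In form: [[x, y, z, wx, wy, wz, claw], ...]. A call has 1 to 5 rows; each row is the pose to reach, as a shift and turn from the pose commanded when the call began; what a row does not reach only later rows make up. A row lasts 1/10 s, in which the tool goes at most 50 mm and 8.59 degrees, less where a joint would pass 70% of its speed; a pose out of reach is approached as far as the arm can. A call with a gripper value outside its range is refused whole. The fingers move at their own pace and stop on an object; "squeeze" is the grip in N (left out, the last holds). Time passes only in rows, so rows that repeat a pose let the fingers close. It gives the time, the measured TCP pose, the force and the opening at its end, in the units of the state.
- r.get_state(): the state, without advancing time (a new reading comes with each control period).
- r.capture(name): name is "side" or "top" or "wrist"; returns the picture (420x560x3 uint8, blue, green, red); there is no depth.
- r.camera_params(name): a dict with "K" (3x3 intrinsics, pixels), "D" ([k1, k2, p1, p2, k3] as OpenCV has them; the pictures are not rectified), "rvec" (rotation vector, rad) and "tvec" (3), from world to camera coordinates, as OpenCV has them. Camera axes: x right, y down, z forward; pixel columns grow to the right and rows downward; lengths in m; the calibration is good to about 2 mm. A picture is of the moment at which its call begins: read the wrist's pose just before it. camera_params takes no time and is no camera call; for the wrist camera it gives the pose at the moment of the call.
- r.close_job(): hands the job in, once; it reports no verdict.
The state is a dict: "time_s": time; "joints": joint angles; "qd": joint speeds; "joint_torque": joint torques, N m; "tcp_pos": TCP position; "eef_rot": TCP orientation; "contact_force": force on the tool from outside, world axes, zero at the start; "moment": the same for the moment, N m; "gripper_width": finger opening in m.
Only numpy, scipy, OpenCV 4.12 (cv2) and the standard library are available. Lean on these libraries where they do the work, as an engineer would, in place of code of your own. Each camera call takes 0.05 s, during which the arm holds its last target. There are 200 camera calls.

### The job

Run the tap down the bronze nut by its wrench: half a turn clockwise, then a quarter turn back, let go and take a fresh grip; do the same a second time, and then turn clockwise until the tap's collar is fully down on the nut. After that slide the yellow safety catch fully aside, press the green release button it covered all the way in so that the clamp opens, and take your hand away. Leave the valve plate, the template and the ceramic spacer where they lie.

Things in the scene. Friction and masses are not known exactly. Their poses are not given: they have to be found in the camera images.
- fixture: Tapping fixture, screwed to the bench: green base 130 (x) x 300 (y) x 20 mm; origin at the centre of its underside, z up. The bronze nut stands at y = +85 mm, between a fixed dark block (y 111 to 133 mm) and the steel clamp jaw, both 55 mm high. At y = -20 to -145 mm is a grey housing, 56 mm wide, top 55 mm up, that carries the button and the catch.
- tap (a joint): Angle of the tap, rad, about its fixed upright axis. It grows clockwise seen from above (tap going down), starts within 0.2 of 0, and has a firm stop at 6.30, collar on the nut (about one full turn in all). Tap and wrench sink 8 mm per turn clockwise and rise as much turning back. Light friction, about 0.1 N m; it stays where it is left.
- wrench: Steel bar-type tap wrench, fixed level on the tap. Origin at the middle, on the tap axis, about 130 mm above the bench at joint tap 0; z up. Its flat-sided middle (gripped from above) is 44 mm along x, 16 mm along y, 22 mm high. Round 10 mm arms reach 70 mm to +x (red tip) and 67 mm to -x. At joint tap 0 its x axis lies 45 degrees counter-clockwise of the x axis of the fixture.
- nut_top (a point): Centre of the top face of the bronze nut, on the tap axis, 66 mm above the bench; the nut is 52 mm across. Above it are the tap collar (36 mm across, 10 mm thick, 8 mm above the nut at joint tap 0) and the 16 mm shank, 35 mm long, up to the wrench.
- catch (a joint): Travel of the yellow safety catch, m: about 0 over the button (starts up to 0.005), 0.050 fully aside. It slides along the fixture's -y direction (away from the nut), friction about 2 N, and stays where it is left.
- catch_tab (a point): Centre of the upright tab on the yellow catch: 30 mm along the x of the fixture, 10 mm along its y, 24 mm high. It stands on the top plate of the catch, 68 (x) x 46 (y) x 4 mm, top face 71 mm above the bench, which reaches 39 mm from the tab centre towards the nut and covers the button until it has slid about 36 mm.
- button (a joint): Travel of the release button, m: 0 out, 0.007 fully in. It moves straight down, takes about 3 N and stays in. It draws the clamp jaw back from the nut (11 mm when fully in).
- button_top (a point): Centre of the top of the green round button, 26 mm across, standing 9 mm above the grey housing when out, 2 mm when in; 64 mm above the bench when out. It lies on the fixture's centre line at y = -65 mm, under the catch at the start.
- valve_plate: Loose blackened valve plate, disc 110 mm across, 14 mm thick, lying on the bench; origin at the centre of its underside. To be left alone.
- template: Loose bright bolt circle template, disc 110 mm across, 6 mm thick, lying on the bench; origin at the centre of its underside. To be left alone.
- spacer: Loose white ceramic spacer ring, 52 mm across, 20 mm high, lying on the bench; origin at the centre of its underside. To be left alone.

How it is judged (in metres and radians):
On the way, in this order (a step that is already met when the one before it is completed fails the run):
1. the tap is turned half a turn clockwise (joint tap past 2.6) (value of joint tap above 2.6 rad), for 0.1 s.
2. it is backed off a quarter turn (below 2.2) and the wrench let go; driving on past 4.0 instead spoils the run (((value of joint tap below 2.2 rad and contact force between the fingers and wrench below 0.2 N) or value of joint tap above 4 rad)), for 0.1 s.
3. the second half turn is begun from the backed-off position (past 2.7) (value of joint tap above 2.7 rad), for 0.05 s.
4. the second half turn is made (past 4.1) (value of joint tap above 4.1 rad), for 0.1 s.
5. it is backed off a quarter turn (below 3.8) and the wrench let go; driving on past 5.6 instead spoils the run (((value of joint tap below 3.8 rad and contact force between the fingers and wrench below 0.2 N) or value of joint tap above 5.6 rad)), for 0.1 s.
6. the last turn is begun from the backed-off position (past 4.2) (value of joint tap above 4.2 rad), for 0.05 s.
7. the tap is home, collar on the nut (past 6.0), with the catch still closed and the button out (value of joint tap above 6 rad and value of joint catch below 0.015 m and value of joint button below 0.002 m), for 0.2 s.
8. the catch is slid aside (past 40 mm) (value of joint catch above 0.04 m), for 0.1 s.
9. the button is pressed in (past 5 mm) (value of joint button above 0.005 m), for 0.1 s.
At the end, for the whole second after the job is handed in: The tap is home with its collar on the nut (joint tap above 6.0 rad), the catch is at least 40 mm aside, the button is at least 5 mm in, and the valve plate, template and spacer lie still within 20 mm of where they were (value of joint tap above 6 rad and value of joint catch above 0.04 m and value of joint button above 0.005 m and linear speed of each of valve_plate, template, spacer below 0.02 m/s); the robot touches nothing.
It fails at once if the valve plate is moved more than 20 mm (distance of valve_plate from where it was at the start of the episode above 0.02 m).
It fails at once if the template is moved more than 20 mm (distance of template from where it was at the start of the episode above 0.02 m).
It fails at once if the spacer is moved more than 20 mm (distance of spacer from where it was at the start of the episode above 0.02 m).
It also fails if it takes over 72 s, if anything falls off the work surface, if the arm or the gripper's body presses on something with over 40 N, if the wrist force passes 120 N, or if a joint passes its speed limit or range.

## Working session

There is one attempt and no reset: what is moved stays moved. The work goes in short steps, Python scripts to look and compute and a tool call to move; the robot and the scene stay as the last step left them, time stands still between calls to the robot, and variables do not carry over. Pictures are saved under pics/ and viewed, about 8 in all and at most 12, crops included, and the job is handed in when it is done.

Besides the shell and the picture viewer there is one more tool, called after ">>>" as name(argument=value, ...), one argument or row to a line, values as JSON. carry_out: Moves the arm, as the interface text tells. Its arguments: {"type":"object","properties":{"moves":{"type":"array"},"squeeze":{"type":"number"}},"required":["moves"]}

```bash
ls; mkdir -p pics
python3 - <<'E'
from plant import r
import cv2,numpy as np
s=r.get_state();print(s, r.tcp_to_grasp)
a=r.capture("side");b=r.capture("top")
cv2.imwrite("pics/side0.png",a);cv2.imwrite("pics/top0.png",b)
for n in("side","top","wrist"):
    print(n,r.camera_params(n))
E
```

```text
pics
{'time_s': 0.0, 'joints': array([ 8.26863780e+01,  2.05930895e+01,  6.32517984e-01, -2.04769853e-02,
       -7.01342120e+01, -1.65074784e+01]), 'qd': array([-0.09116533,  0.01498039, -0.11173253, -0.00308772, -0.02399178,
        0.00051277]), 'joint_torque': array([-1.30442904e-04, -5.82711482e+01,  2.93071997e+01,  6.99741215e+00,
        7.00251694e-03, -1.57603299e-04]), 'tcp_pos': array([0.27243892, 0.61704027, 0.22559334]), 'eef_rot': array([  95.02911923,   89.90328086, -108.79895552]), 'contact_force': array([-0.92995079,  0.19889916,  0.31682304]), 'moment': array([-0.00873266, -0.00931377, -0.02948071]), 'gripper_width': 0.08777246142222545} 0.0188
side {'K': array([[409.12149167,   0.        , 281.17572325],
       [  0.        , 409.12149167, 205.34504997],
       [  0.        ,   0.        ,   1.        ]]), 'D': array([0.02764607, 0.        , 0.        , 0.        , 0.        ]), 'rvec': array([ 2.14742746, -0.11813147,  0.04448951]), 'tvec': array([-0.57619542,  0.16670942,  1.03559816])}
top {'K': array([[495.29687582,   0.        , 275.95549567],
       [  0.        , 495.29687582, 203.82893421],
       [  0.        ,   0.        ,   1.        ]]), 'D': array([-0.15132027,  0.        ,  0.        ,  0.        ,  0.        ]), 'rvec': array([ 2.12451971, -2.12709973,  0.20570054]), 'tvec': array([0.03772822, 0.58610274, 1.2453215 ])}
wrist {'K': array([[372.59446508,   0.        , 274.9116761 ],
       [  0.        , 372.59446508, 210.15942366],
       [  0.        ,   0.        ,   1.        ]]), 'D': array([-0.06862152,  0.        ,  0.        ,  0.        ,  0.        ]), 'rvec': array([-1.61320065,  2.47613029,  0.37077375]), 'tvec': array([ 0.67485986, -0.03676052,  0.39260049])}
```

View pics/side0.png

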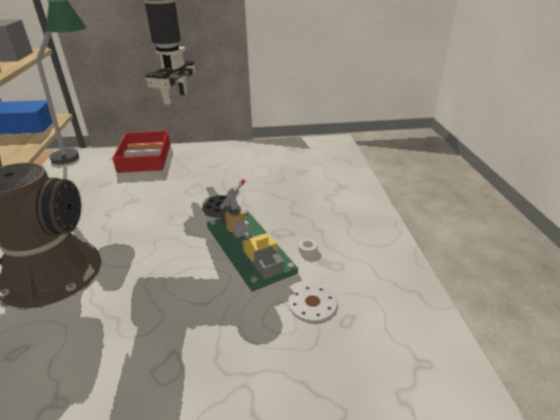

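View pics/top0.png

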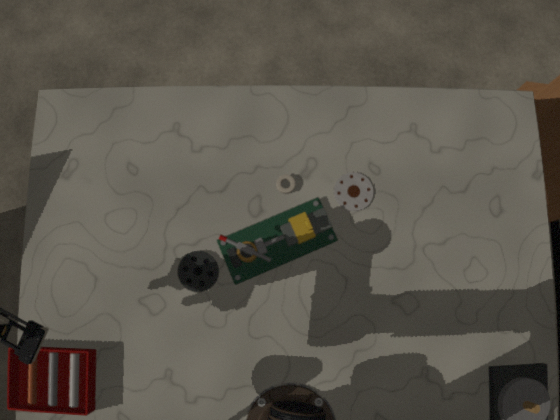

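Side: the fixture lies at (250,245), the red wrench tip at (242,182) and the yellow catch at (260,245). Top: the green base has corners near (218,238), (320,198), (337,240) and (235,283), with the red tip at (222,238) and yellow at (300,228). The plate, template and spacer are clear of the working volume, though the plate is close to the nut end. Next I'll locate them by colour.

```bash
cat > h.py <<'E'
import cv2,numpy as np
from scipy.spatial.transform import Rotation as R
def ray(p,c):
    u=cv2.undistortPoints(np.array(p,float).reshape(-1,1,2),c["K"],c["D"]).reshape(-1,2)
    M=cv2.Rodrigues(np.array(c["rvec"]))[0]; o=-M.T@c["tvec"]
    return o,np.c_[u,np.ones(len(u))]@M
def onz(p,c,z):
    o,d=ray(p,c); return o+d*((z-o[2])/d[:,2])[:,None]
def tri(p1,c1,p2,c2):
    o1,d1=ray(p1,c1);o2,d2=ray(p2,c2);d1,d2=d1[0],d2[0]
    t=np.linalg.lstsq(np.c_[d1,-d2],o2-o1,rcond=None)[0]
    a,b=o1+t[0]*d1,o2+t[1]*d2; return (a+b)/2,np.linalg.norm(a-b)
def proj(P,c): return cv2.projectPoints(np.array(P,float).reshape(-1,3),c["rvec"],c["tvec"],c["K"],c["D"])[0].reshape(-1,2)
def big(img,lo,hi,box=None):
    h=cv2.cvtColor(img,cv2.COLOR_BGR2HSV);m=cv2.inRange(h,lo,hi)
    if box: k=np.zeros_like(m);x0,y0,x1,y1=box;k[y0:y1,x0:x1]=m[y0:y1,x0:x1];m=k
    n,l,s,c=cv2.connectedComponentsWithStats(m)
    i=1+np.argmax(s[1:,4]);return c[i],s[i],(l==i).astype(np.uint8),m
E
python3 - <<'E'
from plant import r
from h import *
a=cv2.imread("pics/side0.png");b=cv2.imread("pics/top0.png");cs,ct=r.camera_params("side"),r.camera_params("top")
g=big(b,(50,80,20),(90,255,255),(200,180,360,300))
pts=cv2.findNonZero(g[3]);rect=cv2.minAreaRect(pts);bx=cv2.boxPoints(rect)
print(g[1],bx);P=onz(bx,ct,0.02);print(P,np.linalg.norm(P-np.roll(P,-1,0),axis=1));print("ctr",P.mean(0))
for n,lo,hi in(("red",(0,130,70),(8,255,255)),("yel",(18,120,60),(32,255,255))):
    rt=big(b,lo,hi,(200,180,345,300));rs=big(a,lo,hi,(200,160,310,290))
    print(n,rt[:2],rs[:2],tri(rt[0],ct,rs[0],cs))
cv2.imwrite("pics/c0.png",np.hstack([cv2.resize(b[180:300,180:380],(600,360),interpolation=2)]))
E
```

```text
[ 218  228  119   56 1625] [[196.87933 249.05176]
 [318.29312 197.01727]
 [336.81036 240.22418]
 [215.39658 292.25867]]
[[ 0.47037108  0.24754479  0.02      ]
 [ 0.61146145 -0.07789121  0.02      ]
 [ 0.49375032 -0.12550108  0.02      ]
 [ 0.35659821  0.19620135  0.02      ]] [0.35470422 0.12697485 0.34971868 0.12482153]
ctr [0.48304527 0.06008846 0.02      ]
red (array([222.21212121, 237.75757576]), array([219, 235,   8,   6,  33], dtype=int32)) (array([242.28571429, 181.        ]), array([241, 180,   3,   3,   7], dtype=int32)) (array([0.48841807, 0.16893047, 0.13104844]), np.float64(0.001828471312092733))
yel (array([301.6990099 , 226.84158416]), array([288, 212,  27,  31, 505], dtype=int32)) (array([257.58660508, 244.4965358 ]), array([244, 234,  32,  27, 433], dtype=int32)) (array([ 0.52111793, -0.02983374,  0.06103141]), np.float64(0.006176107226849105))
```

View pics/c0.png

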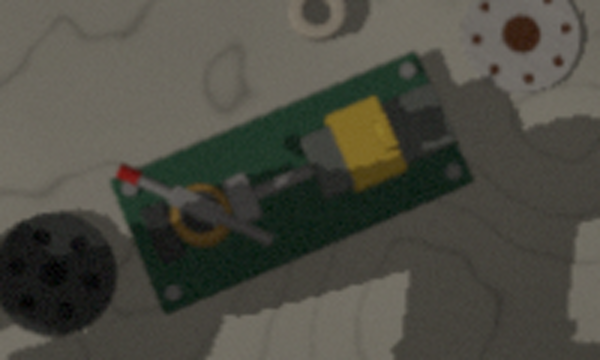

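The crop shows base corners at about (115,182), (418,52), (473,180) and (167,313), the red tip at (127,175), the far arm end at (270,240) and the nut ring at (200,215).

Run:
```python
from plant import r
from h import *
ct=r.camera_params("top");f=lambda q:np.array(q)/3+[179.67,179.67]
P=onz(f([(115,182),(418,52),(473,180),(167,313)]),ct,.02)
print(P.round(4),np.linalg.norm(P-np.roll(P,-1,0),axis=1)); c=P.mean(0)
y=(P[0]+P[3]-P[1]-P[2])[:2];y/=np.linalg.norm(y);x=np.array([y[1],-y[0]]);yaw=np.degrees(np.arctan2(x[1],x[0]))
print("ctr",c,"yaw",yaw,"nut",c[:2]+.085*y,"button",c[:2]-.065*y)
W=onz(f([(127,175),(270,240)]),ct,.13);d=W[0]-W[1];print(W,np.linalg.norm(d),np.degrees(np.arctan2(d[1],d[0])),W[1]+d*67/137)
s=r.get_state();print(R.from_euler("xyz",s["eef_rot"],degrees=True).as_matrix().round(3),s["tcp_pos"])
c=r.camera_params("wrist");M=cv2.Rodrigues(c["rvec"])[0];print(-M.T@c["tvec"],M.round(2))
```

```text
[[ 0.4938  0.1915  0.02  ]
 [ 0.6115 -0.0798  0.02  ]
 [ 0.4952 -0.1269  0.02  ]
 [ 0.3784  0.1439  0.02  ]] [0.29571228 0.12545439 0.29502631 0.12485363]
ctr [0.49472844 0.03216086 0.02      ] yaw 23.393705826723053 nut [0.46097944 0.11017371] button [ 0.5205365  -0.02749603]
[[0.48702105 0.16945002 0.13      ]
 [0.43418785 0.05293617 0.13      ]] 0.12793289050988887 65.60808857785086 [0.46002598 0.10991739 0.13      ]
[[-0.    -0.404 -0.915]
 [-0.001 -0.915  0.404]
 [-1.     0.002 -0.   ]] [0.27247036 0.61708374 0.22571259]
[0.3460385  0.58538503 0.38536222] [[-0.4  -0.91  0.  ]
 [-0.87  0.39  0.29]
 [-0.27  0.12 -0.96]]
```

Fixture yaw is about 23.4°, the tap axis is at about (0.461, 0.110), and the tap starts near 0.05 rad. Moving over the wrench with the jaws turned across the flats.

>>> carry_out(
  moves=[
    [15,-42,0,0,0,0.13,100],
    [31,-84,0,0,0,0.26,100],
    [47,-127,0,0,0,0.39,100],
    [63,-169,0,0,0,0.52,100],
    [78,-211,0,0,0,0.65,100],
  ],
  squeeze=25,
)

```text
time_s: 0.6
tcp_pos: [0.3509, 0.4045, 0.2262]
eef_rot: [49.7, 90.0, -116.6]
contact_force: [0.7, -0.5, 0.6]
gripper_width: 0.0877
```

>>> carry_out(
  moves=[
    [15,-42,0,0,0,0.13,100],
    [31,-84,0,0,0,0.26,100],
    [47,-127,0,0,0,0.39,100],
    [63,-169,0,0,0,0.52,100],
    [78,-211,0,0,0,0.65,100],
  ],
)

```text
time_s: 1.1
tcp_pos: [0.4288, 0.1936, 0.2265]
eef_rot: [-151.6, 90.0, 79.4]
contact_force: [1.2, -0.0, 0.2]
gripper_width: 0.0879
```

>>> carry_out(
  moves=[
    [16,-42,0,0,0,0.13,70],
    [32,-85,0,0,0,0.26,70],
    [32,-85,0,0,0,0.26,70],
  ],
)

```text
time_s: 1.4
tcp_pos: [0.4611, 0.1067, 0.2263]
eef_rot: [-18.4, 89.9, -132.7]
contact_force: [-1.2, 0.7, -0.4]
gripper_width: 0.0693
```

```bash
cat > st.py <<'E'
from plant import r
from h import *
def st():
    s=r.get_state();M=R.from_euler("xyz",s["eef_rot"],degrees=True).as_matrix()
    print("t",round(s["time_s"],2),"tcp",s["tcp_pos"].round(4),"psi",np.degrees(np.arctan2(M[1,1],M[0,1])).round(1),"xax",M[:,0].round(3),"j",s["joints"].round(1),"F",s["contact_force"].round(1),"M",s["moment"].round(2),"w",round(s["gripper_width"],4))
    return s,M
E
python3 - <<'E'
from st import *
st();c=r.camera_params("wrist");a=r.capture("wrist");cv2.imwrite("pics/w1.png",a)
np.save("w1.npy",c,allow_pickle=True)
print(proj([[.461,.110,.141],[.461,.110,.119]],c))
E
```

```text
t 1.4 tcp [0.4611 0.1067 0.2263] psi -24.3 xax [-0.001 -0.001 -1.   ] j [ 36.9   1.2 -23.8   0.  -65.1 118.7] F [-1.2  0.7 -0.4] M [-0.04 -0.09 -0.05] w 0.0693
[[272.24199132 212.84682764]
 [272.49297343 203.99266886]]
```

View pics/w1.png

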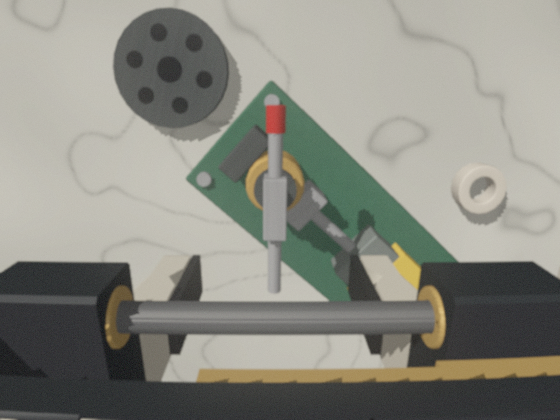

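The wrist view shows the wrench upright in the image, aligned with the jaws: red end at (275.5,104), far end at (274,292), and the flat middle from about (275,178) to (274.5,240).

Run:
```python
from h import *
c=np.load("w1.npy",allow_pickle=True).item()
W=onz([(276,104),(274,292)],c,.13);d=W[0]-W[1];print(W,np.linalg.norm(d),np.degrees(np.arctan2(d[1],d[0])),W[1]+d*67/137)
T=onz([(264,178),(286,178),(264,240),(286,240)],c,.141);print(T,T.mean(0))
a=cv2.imread("pics/w1.png")
g=big(a,(10,100,60),(28,255,255),(235,140,315,225));print(g[:2])
e=cv2.fitEllipse(max(cv2.findContours(g[2],0,2)[0],key=len));print(e,onz([e[0]],c,.066))
```

```text
[[0.49309632 0.17482068 0.13      ]
 [0.43417489 0.04795487 0.13      ]] 0.13988090436898964 65.08800813168735 [0.46299048 0.10999873 0.13      ]
[[0.46609444 0.13455144 0.141     ]
 [0.4795273  0.1284843  0.141     ]
 [0.44739772 0.0941228  0.141     ]
 [0.46153425 0.08774286 0.141     ]] [0.46363843 0.11122535 0.141     ]
(array([255.17721519, 175.38185654]), array([246, 152,  21,  57, 474], dtype=int32))
((257.85003662109375, 180.7561798095703), (20.740623474121094, 51.413475036621094), 2.1044869422912598) [[0.45136296 0.12085095 0.066     ]]
```

>>> carry_out(
  moves=[
    [2,4,-30,0,0,0,60],
    [2,4,-60,0,0,0,50],
    [2,4,-90,0,0,0,50],
    [2,4,-112,0,0,0,50],
    [2,4,-112,0,0,0,50],
  ],
)

```text
time_s: 1.95
tcp_pos: [0.4605, 0.1141, 0.1118]
eef_rot: [-34.8, 89.7, -149.3]
contact_force: [0.5, 0.6, 0.3]
gripper_width: 0.0444
```

>>> carry_out(
  moves=[
    [0,0,0,0,0,0,0],
    [0,0,0,0,0,0,0],
    [0,0,0,0,0,0,0],
    [0,0,0,0,0,0,0],
  ],
  squeeze=20,
)

```text
time_s: 2.35
tcp_pos: [0.4632, 0.1149, 0.1156]
eef_rot: [146.9, 89.9, 32.5]
contact_force: [5.0, -2.4, 1.2]
gripper_width: 0.0172
```

```bash
python3 -c "
from st import *
st()"
```

```text
t 2.35 tcp [0.4632 0.1149 0.1156] psi -24.4 xax [ 0.002  0.001 -1.   ] j [ 37.6   8.  -32.5   0.  -49.4 117.9] F [ 5.  -2.4  1.2] M [-0.95 -1.98  0.01] w 0.0172
```

>>> carry_out(
  moves=[
    [-0.3,-1.8,0,0,0,-0.05,0],
    [-0.5,-3.5,0,0,0,-0.15,0],
    [-0.5,-3.5,-0.3,0,0,-0.27,0],
    [-0.5,-3.5,-0.5,0,0,-0.4,0],
    [-0.5,-3.5,-0.7,0,0,-0.54,0],
  ],
)

```text
time_s: 2.85
tcp_pos: [0.4651, 0.1128, 0.1151]
eef_rot: [174.7, 89.6, 29.0]
contact_force: [9.4, 0.8, -6.2]
gripper_width: 0.0159
```

```bash
python3 -c "
from st import *
st()"
```

```text
t 2.85 tcp [0.4651 0.1128 0.1151] psi -55.6 xax [ 0.006  0.003 -1.   ] j [ 37.3   8.  -32.6   0.1 -49.   87. ] F [ 9.4  0.8 -6.2] M [ 0.28 -3.61  0.1 ] w 0.0159
```

>>> carry_out(
  moves=[
    [0.7,0,-0.5,0,0,-0.13,0],
    [1,0,-0.8,0,0,-0.27,0],
    [1,0,-1.1,0,0,-0.41,0],
    [1,0,-1.4,0,0,-0.55,0],
    [1,0,-1.6,0,0,-0.69,0],
  ],
)

```text
time_s: 3.35
tcp_pos: [0.4659, 0.111, 0.1141]
eef_rot: [-172.3, 89.7, 2.5]
contact_force: [9.3, -7.6, 2.4]
gripper_width: 0.0159
```

```bash
python3 -c "
from st import *
st()"
```

```text
t 3.35 tcp [0.4659 0.111  0.1141] psi -95.2 xax [ 0.005  0.    -1.   ] j [ 37.2   8.1 -32.6   0.2 -49.   47.5] F [ 9.3 -7.6  2.4] M [-2.98 -3.27  0.15] w 0.0159
```

>>> carry_out(
  moves=[
    [1,-0.7,-0.2,0,0,-0.13,0],
    [1.8,-1.4,-0.4,0,0,-0.27,0],
    [1.8,-1.4,-0.6,0,0,-0.41,0],
    [1.8,-1.4,-0.8,0,0,-0.55,0],
    [1.8,-1.4,-0.9,0,0,-0.69,0],
  ],
)

```text
time_s: 3.85
tcp_pos: [0.4656, 0.1085, 0.113]
eef_rot: [-179.2, 89.9, -43.9]
contact_force: [0.0, -7.3, 11.1]
gripper_width: 0.0161
```

```bash
python3 -c "
from st import *
st()"
```

```text
t 3.85 tcp [0.4656 0.1085 0.113 ] psi -134.7 xax [ 0.001 -0.001 -1.   ] j [ 36.9   8.3 -32.6   0.2 -49.1   8.3] F [ 0.  -7.3 11.1] M [-2.88  0.39  0.12] w 0.0161
```

>>> carry_out(
  moves=[
    [0,-0.6,0.2,0,0,-0.13,0],
    [0,-1.2,0.4,0,0,-0.27,0],
    [0,-1.2,0.3,0,0,-0.41,0],
    [0,-1.2,0.1,0,0,-0.55,0],
    [0,-1.2,0,0,0,-0.69,0],
  ],
)

```text
time_s: 4.35
tcp_pos: [0.4637, 0.107, 0.1121]
eef_rot: [127.5, 89.8, -136.8]
contact_force: [-7.2, -3.3, 11.2]
gripper_width: 0.0156
```

>>> carry_out(
  moves=[
    [0,0,-0.2,0,0,-0.13,0],
    [0,0,-0.4,0,0,-0.27,0],
    [0,0,-0.5,0,0,-0.38,0],
    [0,0,-0.5,0,0,-0.38,0],
    [0,0,-0.5,0,0,-0.38,0],
  ],
)

```text
time_s: 4.85
tcp_pos: [0.4626, 0.107, 0.1116]
eef_rot: [132.0, 89.8, -153.8]
contact_force: [-12.3, -1.6, 15.5]
gripper_width: 0.0156
```

```bash
python3 -c "
from st import *
st()"
```

```text
t 4.85 tcp [0.4626 0.107  0.1116] psi 164.2 xax [-0.004 -0.002 -1.   ] j [ 36.8   8.3 -32.8  -0.1 -49.2 -52.6] F [-12.3  -1.6  15.5] M [-0.53  4.57 -0.05] w 0.0156
```

The measured path traces a circle about (0.463, 0.111) of radius about 4 mm, so that is the axis and my grip sits about 4 mm along the bar. Tap is now about 3.0. Backing off 1.4 rad along that circle.

>>> carry_out(
  moves=[
    [0,0,1,0,0,0.14,0],
    [0.5,0.1,1.4,0,0,0.28,0],
    [1,0.2,1.6,0,0,0.42,0],
    [1.5,0.4,1.8,0,0,0.56,0],
    [2.1,0.7,2,0,0,0.7,0],
  ],
)

```text
time_s: 5.35
tcp_pos: [0.4649, 0.1074, 0.1127]
eef_rot: [96.4, 89.8, -149.0]
contact_force: [-6.2, -3.8, 3.1]
gripper_width: 0.0156
```

>>> carry_out(
  moves=[
    [0.3,0.4,0.2,0,0,0.14,0],
    [0.6,0.8,0.4,0,0,0.28,0],
    [0.8,1.2,0.6,0,0,0.42,0],
    [0.9,1.6,0.8,0,0,0.56,0],
    [1,2,1,0,0,0.7,0],
  ],
)

```text
time_s: 5.85
tcp_pos: [0.4666, 0.1094, 0.1137]
eef_rot: [63.9, 89.8, -141.3]
contact_force: [-3.0, -4.7, -0.0]
gripper_width: 0.0156
```

```bash
python3 -c "
from st import *
st()"
```

```text
t 5.85 tcp [0.4666 0.1094 0.1137] psi -115.3 xax [-0.003 -0.002 -1.   ] j [ 36.8   8.5 -32.2   0.  -49.5  27.9] F [-3.  -4.7 -0. ] M [-1.82  0.62 -0.1 ] w 0.0156
```

>>> carry_out(
  moves=[
    [0,0,0,0,0,0,45],
    [0,0,0,0,0,0,45],
    [0,0,0,0,0,0,45],
    [0,0,0,0,0,0,45],
    [-1.8,0.8,0,0,0,0,45],
  ],
)

```text
time_s: 6.35
tcp_pos: [0.4665, 0.1121, 0.114]
eef_rot: [-123.1, 90.0, 31.3]
contact_force: [-1.4, 0.4, 0.6]
gripper_width: 0.0389
```

>>> carry_out(
  moves=[
    [-1.8,0.8,0,0,0,0,45],
    [-1.8,0.8,0,0,0,0,45],
    [-1.8,0.8,0,0,0,0,45],
  ],
)

```text
time_s: 6.65
tcp_pos: [0.4644, 0.1127, 0.1139]
eef_rot: [-122.7, 90.0, 31.8]
contact_force: [-0.8, -0.1, 0.0]
gripper_width: 0.0394
```

```bash
python3 -c "
from st import *
st();c=r.camera_params('wrist');a=r.capture('wrist');cv2.imwrite('pics/w2.png',a);np.save('w2.npy',c,allow_pickle=True)"
```

```text
t 6.65 tcp [0.4644 0.1127 0.1139] psi -115.5 xax [ 0.  0. -1.] j [ 37.3   8.2 -32.5   0.  -49.3  27.2] F [-0.8 -0.1  0. ] M [-0.06  0.    0.03] w 0.0394
```

View pics/w2.png

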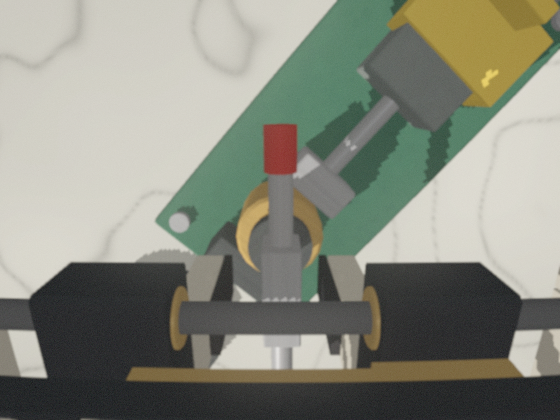

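The fingers are clear of the wrench (bar at x≈280, red tip at (280,148)), so it is released and aligned. Free TCP is at (0.4644, 0.1127); recentring on the axis, re-gripping and turning.

>>> carry_out(
  moves=[
    [-1.5,-1.7,-0.5,0,0,0,45],
    [-1.5,-1.7,-0.5,0,0,0,20],
    [-1.5,-1.7,-0.5,0,0,0,0],
    [-1.5,-1.7,-0.5,0,0,0,0],
    [-1.5,-1.7,-0.5,0,0,0,0],
  ],
)

```text
time_s: 7.2
tcp_pos: [0.4628, 0.1107, 0.1133]
eef_rot: [78.6, 90.0, -126.9]
contact_force: [0.1, -1.3, 0.8]
gripper_width: 0.0157
```

>>> carry_out(
  moves=[
    [0,0,0,0,0,0,0],
    [0,0,-0.2,0,0,-0.14,0],
    [0,0,-0.4,0,0,-0.28,0],
    [0,0,-0.6,0,0,-0.42,0],
    [0,0,-0.8,0,0,-0.56,0],
  ],
)

```text
time_s: 7.7
tcp_pos: [0.4628, 0.1107, 0.1126]
eef_rot: [116.9, 90.0, -121.0]
contact_force: [0.1, -1.9, 1.3]
gripper_width: 0.016
```

```bash
python3 -c "
from st import *
st()"
```

```text
t 7.7 tcp [0.4628 0.1107 0.1126] psi -148.0 xax [-0. -0. -1.] j [ 37.2   8.2 -32.8   0.  -49.1  -5.2] F [ 0.1 -1.9  1.3] M [-0.53  0.24  0.1 ] w 0.016
```

Perfectly centred now. Continuing to about 4.5 rad.

>>> carry_out(
  moves=[
    [0,0,-0.2,0,0,-0.14,0],
    [0,0,-0.4,0,0,-0.28,0],
    [0,0,-0.6,0,0,-0.42,0],
    [0,0,-0.7,0,0,-0.56,0],
    [0,0,-0.9,0,0,-0.7,0],
  ],
)

```text
time_s: 8.2
tcp_pos: [0.4628, 0.1106, 0.1117]
eef_rot: [151.4, 90.0, -126.6]
contact_force: [-1.3, -0.9, 2.1]
gripper_width: 0.0161
```

>>> carry_out(
  moves=[
    [0,0,-0.2,0,0,-0.14,0],
    [0,0,-0.4,0,0,-0.28,0],
    [0,0,-0.6,0,0,-0.42,0],
    [0,0,-0.7,0,0,-0.56,0],
    [0,0,-0.9,0,0,-0.7,0],
  ],
)

```text
time_s: 8.7
tcp_pos: [0.4627, 0.1107, 0.1108]
eef_rot: [-178.8, 90.0, -137.0]
contact_force: [-2.2, -0.6, 2.4]
gripper_width: 0.0158
```

>>> carry_out(
  moves=[
    [0,0,-0.2,0,0,-0.14,0],
    [0,0,-0.4,0,0,-0.28,0],
    [0,0,-0.6,0,0,-0.42,0],
    [0,0,-0.7,0,0,-0.56,0],
    [0,0,-0.9,0,0,-0.7,0],
  ],
)

```text
time_s: 9.2
tcp_pos: [0.4626, 0.1107, 0.1099]
eef_rot: [-146.6, 90.0, -144.8]
contact_force: [-1.8, -0.4, 2.8]
gripper_width: 0.0156
```

>>> carry_out(
  moves=[
    [0,0,-0.2,0,0,-0.14,0],
    [0,0,-0.3,0,0,-0.25,0],
    [0,0,-0.3,0,0,-0.25,0],
    [0,0,-0.3,0,0,-0.25,0],
  ],
)

```text
time_s: 9.6
tcp_pos: [0.4627, 0.1108, 0.1096]
eef_rot: [-138.6, 90.0, -150.7]
contact_force: [-2.2, -0.1, 3.0]
gripper_width: 0.0156
```

```bash
python3 -c "
from st import *
st()"
```

```text
t 9.6 tcp [0.4627 0.1108 0.1096] psi 77.9 xax [-0. -0. -1.] j [  37.2    8.4  -33.    -0.   -48.7 -139.3] F [-2.2 -0.1  3. ] M [-0.34  0.78 -0.13] w 0.0156
```

>>> carry_out(
  moves=[
    [0,0,0.2,0,0,0.14,0],
    [0,0,0.4,0,0,0.28,0],
    [0,0,0.6,0,0,0.42,0],
    [0,0,0.7,0,0,0.56,0],
    [0,0,0.9,0,0,0.7,0],
  ],
)

```text
time_s: 10.1
tcp_pos: [0.4627, 0.1107, 0.1105]
eef_rot: [-173.1, 90.0, -144.8]
contact_force: [-2.4, -0.5, 3.2]
gripper_width: 0.0159
```

>>> carry_out(
  moves=[
    [0,0,0.2,0,0,0.14,0],
    [0,0,0.4,0,0,0.28,0],
    [0,0,0.6,0,0,0.42,0],
    [0,0,0.7,0,0,0.56,0],
    [0,0,0.9,0,0,0.7,0],
  ],
)

```text
time_s: 10.6
tcp_pos: [0.4628, 0.1107, 0.1114]
eef_rot: [158.4, 90.0, -133.1]
contact_force: [-1.6, -2.3, 3.2]
gripper_width: 0.0159
```

>>> carry_out(
  moves=[
    [0,0,0,0,0,0,0],
    [0,0,0,0,0,0,50],
    [0,0,0,0,0,0,50],
    [0,0,0,0,0,0,50],
    [0,0,0,0,0,0,50],
  ],
)

```text
time_s: 11.1
tcp_pos: [0.4631, 0.1111, 0.1113]
eef_rot: [-25.6, 90.0, 42.3]
contact_force: [-0.7, 0.1, -0.3]
gripper_width: 0.0414
```

```bash
python3 -c "
from st import *
st()"
```

```text
t 11.1 tcp [0.4631 0.1111 0.1113] psi 157.9 xax [ 0.  0. -1.] j [ 37.2   8.3 -32.8  -0.  -48.9 -59.3] F [-0.7  0.1 -0.3] M [ 0.14 -0.08  0.  ] w 0.0414
```

>>> carry_out(
  moves=[
    [0,0,35,0,0,0,50],
    [0,0,65,0,0,0,50],
    [0,0,65,0,0,0.14,50],
    [0,0,65,0,0,0.28,50],
    [0,0,65,0,0,0.42,50],
  ],
)

```text
time_s: 11.6
tcp_pos: [0.463, 0.1111, 0.1767]
eef_rot: [-47.0, 89.9, 45.3]
contact_force: [-0.5, 0.2, -0.7]
gripper_width: 0.0438
```

>>> carry_out(
  moves=[
    [0,0,0,0,0,0.14,50],
    [0,0,0,0,0,0.28,50],
    [0,0,0,0,0,0.42,50],
    [0,0,0,0,0,0.56,50],
    [0,0,0,0,0,0.7,50],
  ],
)

```text
time_s: 12.1
tcp_pos: [0.463, 0.111, 0.1763]
eef_rot: [-78.3, 90.0, 54.1]
contact_force: [1.0, -0.0, -0.2]
gripper_width: 0.0439
```

>>> carry_out(
  moves=[
    [0,0,0,0,0,0.14,50],
    [0,0,0,0,0,0.28,50],
    [0,0,0,0,0,0.42,50],
    [0,0,0,0,0,0.56,50],
    [0,0,0,0,0,0.7,50],
  ],
)

```text
time_s: 12.6
tcp_pos: [0.463, 0.111, 0.1763]
eef_rot: [-118.7, 90.0, 53.8]
contact_force: [0.1, -0.0, -0.7]
gripper_width: 0.0438
```

>>> carry_out(
  moves=[
    [0,0,0,0,0,0.14,50],
    [0,0,0,0,0,0.28,50],
    [0,0,0,0,0,0.42,50],
    [0,0,0,0,0,0.56,50],
    [0,0,0,0,0,0.7,50],
  ],
)

```text
time_s: 13.1
tcp_pos: [0.463, 0.111, 0.1763]
eef_rot: [-172.5, 90.0, 40.2]
contact_force: [0.6, -0.2, 0.3]
gripper_width: 0.0435
```

>>> carry_out(
  moves=[
    [0,0,0,0,0,0.14,50],
    [0,0,0,0,0,0.28,50],
    [0,0,0,0,0,0.42,50],
    [0,0,0,0,0,0.55,50],
    [0,0,0,0,0,0.62,50],
  ],
)

```text
time_s: 13.6
tcp_pos: [0.463, 0.111, 0.1763]
eef_rot: [178.3, 90.0, 66.4]
contact_force: [-0.1, -0.9, 0.9]
gripper_width: 0.0437
```

```bash
python3 -c "
from st import *
st();c=r.camera_params('wrist');a=r.capture('wrist');cv2.imwrite('pics/w3.png',a);np.save('w3.npy',c,allow_pickle=True);print(proj([[.4629,.1109,.137]],c))"
```

```text
t 13.6 tcp [0.463  0.111  0.1763] psi -21.9 xax [ 0.  0. -1.] j [ 37.2   4.  -27.8  -0.  -58.2 120.9] F [-0.1 -0.9  0.9] M [-0.07 -0.05 -0.04] w 0.0437
[[273.91034581 242.15254889]]
```

View pics/w3.png

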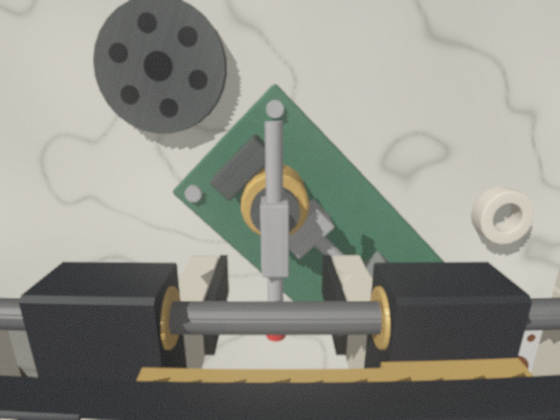

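Aligned with the wrench again (bar at x≈273, red tip now at the near end), tap at about 3.1. Descending and taking the third grip.

>>> carry_out(
  moves=[
    [0,0,-35,0,0,0,50],
    [0,0,-65,0,0,0,50],
    [0,0,-65,0,0,0,20],
    [0,0,-65,0,0,0,0],
    [0,0,-65,0,0,0,0],
  ],
)

```text
time_s: 14.15
tcp_pos: [0.464, 0.1115, 0.1129]
eef_rot: [136.2, 89.9, 24.1]
contact_force: [-1.3, -0.5, 0.2]
gripper_width: 0.0251
```

>>> carry_out(
  moves=[
    [0,0,0,0,0,0,0],
    [0,0,0,0,0,0,0],
    [0,0,-0.2,0,0,-0.14,0],
    [0,0,-0.4,0,0,-0.28,0],
    [0,0,-0.5,0,0,-0.42,0],
  ],
)

```text
time_s: 14.65
tcp_pos: [0.4637, 0.1115, 0.1122]
eef_rot: [166.6, 89.9, 30.1]
contact_force: [-1.8, 0.1, 4.4]
gripper_width: 0.0156
```

```bash
python3 -c "
from st import *
st()"
```

```text
t 14.65 tcp [0.4637 0.1115 0.1122] psi -46.5 xax [ 0.002  0.001 -1.   ] j [ 37.3   8.2 -32.8   0.  -48.9  96.2] F [-1.8  0.1  4.4] M [0.02 0.29 0.1 ] w 0.0156
```

>>> carry_out(
  moves=[
    [0,0,-0.2,0,0,-0.14,0],
    [0,0,-0.4,0,0,-0.28,0],
    [0,0,-0.6,0,0,-0.42,0],
    [0,0,-0.7,0,0,-0.56,0],
    [0,0,-0.9,0,0,-0.7,0],
  ],
)

```text
time_s: 15.15
tcp_pos: [0.4638, 0.1109, 0.1113]
eef_rot: [-176.2, 89.9, 7.2]
contact_force: [0.5, -2.3, 3.8]
gripper_width: 0.0162
```

>>> carry_out(
  moves=[
    [0,0,-0.2,0,0,-0.14,0],
    [0,0,-0.4,0,0,-0.28,0],
    [0,0,-0.6,0,0,-0.42,0],
    [0,0,-0.7,0,0,-0.56,0],
    [0,0,-0.9,0,0,-0.7,0],
  ],
)

```text
time_s: 15.65
tcp_pos: [0.4636, 0.1104, 0.1104]
eef_rot: [-166.4, 89.9, -23.2]
contact_force: [0.3, -5.2, 5.9]
gripper_width: 0.0156
```

>>> carry_out(
  moves=[
    [0,0,-0.2,0,0,-0.14,0],
    [0,0,-0.4,0,0,-0.28,0],
    [0,0,-0.6,0,0,-0.42,0],
    [0,0,-0.7,0,0,-0.56,0],
    [0,0,-0.9,0,0,-0.7,0],
  ],
)

```text
time_s: 16.15
tcp_pos: [0.4631, 0.11, 0.1095]
eef_rot: [-167.6, 89.9, -64.5]
contact_force: [-2.1, -6.1, 7.7]
gripper_width: 0.0158
```

>>> carry_out(
  moves=[
    [0,0,-0.2,0,0,-0.1,0],
    [0,0,-0.3,0,0,-0.2,0],
    [0,0,-0.4,0,0,-0.3,0],
    [0,0,-0.5,0,0,-0.4,0],
    [0,0,-0.6,0,0,-0.45,0],
  ],
)

```text
time_s: 16.65
tcp_pos: [0.4627, 0.1099, 0.1089]
eef_rot: [-169.8, 89.9, -92.3]
contact_force: [-3.8, -4.8, 9.7]
gripper_width: 0.0159
```

```bash
python3 -c "
from st import *
st()"
```

```text
t 16.65 tcp [0.4627 0.1099 0.1089] psi 167.5 xax [-0.    -0.001 -1.   ] j [ 37.2   8.4 -33.1   0.1 -48.5 -49.8] F [-3.8 -4.8  9.7] M [-1.66  1.5   0.07] w 0.0159
```

>>> carry_out(
  moves=[
    [0,0,0.3,0,0,-0.04,0],
    [0,0,0.2,0,0,-0.08,0],
    [0,0,0.2,0,0,-0.12,0],
    [0,0,0.2,0,0,-0.16,0],
    [0,0,0.2,0,0,-0.16,0],
  ],
)

```text
time_s: 17.15
tcp_pos: [0.4624, 0.1099, 0.1087]
eef_rot: [177.8, 89.9, -113.8]
contact_force: [-3.5, -4.9, 7.1]
gripper_width: 0.0157
```

```bash
python3 -c "
from st import *
st()"
```

```text
t 17.15 tcp [0.4624 0.1099 0.1087] psi 158.4 xax [-0.001 -0.001 -1.   ] j [ 37.2   8.4 -33.1   0.1 -48.6 -58.8] F [-3.5 -4.9  7.1] M [-1.6   1.16 -0.06] w 0.0157
```

>>> carry_out(
  moves=[
    [0,0,0,0,0,-0.03,0],
    [0,0,0,0,0,-0.06,0],
    [0,0,0,0,0,-0.09,0],
    [0,0,0,0,0,-0.1,0],
    [0,0,0,0,0,-0.1,0],
  ],
)

```text
time_s: 17.65
tcp_pos: [0.4626, 0.1102, 0.1087]
eef_rot: [-160.0, 89.9, -97.2]
contact_force: [-3.0, -3.6, 5.9]
gripper_width: 0.0164
```

```bash
python3 -c "
from st import *
st()"
```

```text
t 17.65 tcp [0.4626 0.1102 0.1087] psi 152.8 xax [-0.    -0.001 -1.   ] j [ 37.2   8.4 -33.1   0.1 -48.5 -64.4] F [-3.  -3.6  5.9] M [-1.16  1.07  0.61] w 0.0164
```

Moment rose to 0.6 N m and the jaw width widened, so the stop is reached. Releasing, lifting, and going towards the catch.

>>> carry_out(
  moves=[
    [0,0,0,0,0,0.03,0],
    [0,0,0,0,0,0.05,50],
    [0,0,0,0,0,0.05,50],
    [0,0,0,0,0,0.05,50],
    [0,0,0,0,0,0.05,50],
  ],
)

```text
time_s: 18.15
tcp_pos: [0.4631, 0.1111, 0.1079]
eef_rot: [-26.7, 90.0, 38.9]
contact_force: [0.4, 0.6, -0.4]
gripper_width: 0.0412
```

>>> carry_out(
  moves=[
    [0,0,30,0,0,0,50],
    [0,0,65,0,0,0,50],
    [0,0,90,0,0,0,50],
    [12,-28,90,0,0,-0.12,50],
    [26,-61,90,0,0,-0.24,50],
  ],
)

```text
time_s: 18.65
tcp_pos: [0.4897, 0.0504, 0.1991]
eef_rot: [-20.6, 89.8, 31.1]
contact_force: [0.0, -0.1, 0.0]
gripper_width: 0.0435
```

>>> carry_out(
  moves=[
    [14,-33,0,0,0,-0.14,50],
    [28,-66,0,0,0,-0.28,50],
    [40,-92,0,0,0,-0.42,50],
    [40,-92,0,0,0,-0.5,50],
    [40,-92,0,0,0,-0.5,50],
  ],
)

```text
time_s: 19.15
tcp_pos: [0.529, -0.0429, 0.1973]
eef_rot: [162.9, 90.0, -174.0]
contact_force: [-0.3, 0.2, 0.1]
gripper_width: 0.0439
```

Run:
```python
from st import *
st();c=r.camera_params('wrist');a=r.capture('wrist');cv2.imwrite('pics/w4.png',a);np.save('w4.npy',c,allow_pickle=True)
b=r.capture("top");cv2.imwrite("pics/top1.png",b)
print(proj([[.5288,-.0415,.095],[.5224,-.0268,.071]],c))
```

```text
t 19.15 tcp [ 0.529  -0.0429  0.1973] psi 113.1 xax [-0.001 -0.    -1.   ] j [ 16.5   8.3 -19.9  -0.  -61.9 -83.5] F [-0.3  0.2  0.1] M [ 0.04 -0.19  0.02] w 0.0439
[[276.57507026 208.70748063]
 [296.54209665 199.87845726]]
```

View pics/w4.png

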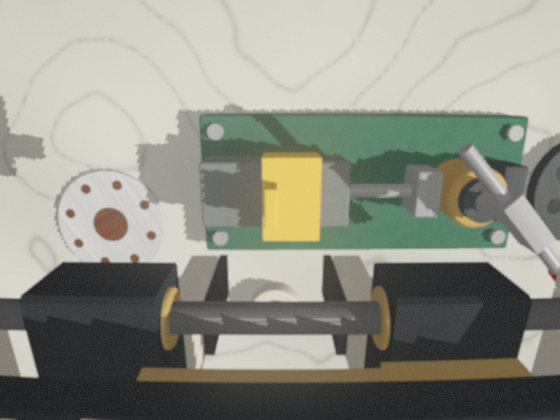

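The view shows the catch plate at columns 262–321, rows 153–241, over the housing, and the wrench at its home angle with the red tip at lower right.

Run:
```python
from h import *
c=np.load("w4.npy",allow_pickle=True).item();a=cv2.imread("pics/w4.png")
P=onz([(202,116),(526,118),(508,248),(207,248)],c,.02);print(P.round(4),np.linalg.norm(P-np.roll(P,-1,0),axis=1).round(4),"ctr",P.mean(0))
y=(P[1]+P[2]-P[0]-P[3])[:2];y/=np.linalg.norm(y);x=np.array([y[1],-y[0]]);print("yaw",np.degrees(np.arctan2(x[1],x[0])))
yaw=np.radians(23.4);x=np.array([np.cos(yaw),np.sin(yaw)]);y=np.array([-x[1],x[0]]);o=np.array([.4629,.1109])-.085*y
g=big(a,(18,120,60),(34,255,255),(240,140,340,255));print(g[1])
Q=onz([(321,153),(321,241),(262,153),(264,241)],c,.071)[:,:2];print("plate local",np.c_[(Q-o)@x,(Q-o)@y].round(4))
W=onz([(466,151),(555,274)],c,.122);d=W[1]-W[0];print("wrench ang",np.degrees(np.arctan2(d[1],d[0])))
v=cv2.cvtColor(a,cv2.COLOR_BGR2HSV)[145:250:8,256:330:6];print(v[:,:,2]);
cv2.imwrite("pics/c4.png",cv2.resize(a[130:260,220:360],None,fx=4,fy=4,interpolation=2))
```

```text
[[ 0.4965 -0.1265  0.02  ]
 [ 0.3807  0.1433  0.02  ]
 [ 0.496   0.1985  0.02  ]
 [ 0.6129 -0.0791  0.02  ]] [0.2936 0.1279 0.3012 0.1257] ctr [0.49651531 0.03402862 0.02      ]
yaw 23.02892072777221
[ 262  153   60   88 4975]
plate local [[-0.0373 -0.0466]
 [ 0.0352 -0.0444]
 [-0.0376 -0.0919]
 [ 0.0349 -0.0914]]
wrench ang 65.89859473441638
[[ 96  97  99 104 110 101  98  99 112 121 118 139 138]
 [ 99 110 151 150 149 151 150 152 151 148 149 111 133]
 [106 207 229 228 230 231 230 229 231 231 231 162 110]
 [111 204 229 230 229 231 230 231 231 232 231 174 149]
 [116 205 230 229 230 230 230 231 231 230 230 168 154]
 [113 149 160 159 229 230 231 231 231 231 231 164 151]
 [114 150 228 230 229 229 231 230 230 230 230 161 153]
 [112 147 227 231 229 229 232 230 230 230 230 155 154]
 [112 145 229 231 230 230 230 231 230 231 229 156 152]
 [111 164 229 232 230 229 230 232 230 230 230 154 152]
 [113 171 230 233 230 230 232 230 231 230 229 150 147]
 [135 172 228 231 230 229 229 230 231 229 229 136 135]
 [139 143 162 167 165 165 164 166 163 164 165 135 135]
 [161 163 162 159 170 170 170 169 170 171 168 171 171]]
```

View pics/c4.png

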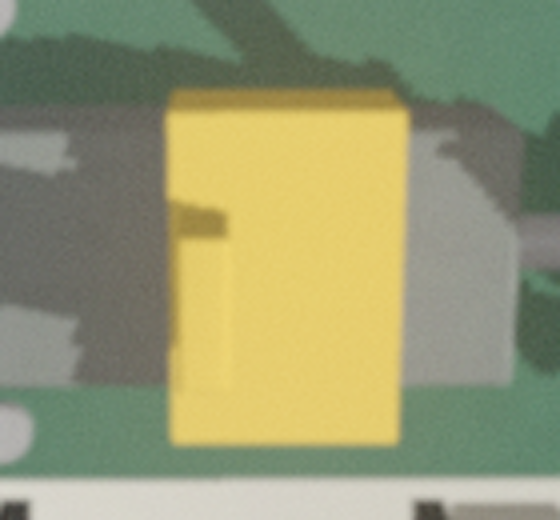

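Tab top is at about (271,208), giving a tab centre of about (0.530, -0.0447), catch travel about 3.5 mm. Gripping the tab across its 10 mm thickness.

>>> carry_out(
  moves=[
    [1,-2,-40,0,0,0,50],
    [1,-2,-80,0,0,0,50],
    [1,-2,-110,0,0,0,50],
    [1,-2,-119,0,0,0,50],
    [1,-2,-119,0,0,0,50],
  ],
)

```text
time_s: 19.75
tcp_pos: [0.5294, -0.0437, 0.0781]
eef_rot: [175.0, 89.9, -161.7]
contact_force: [0.2, -0.2, 0.6]
gripper_width: 0.0438
```

>>> carry_out(
  moves=[
    [0,0,0,0,0,0,10],
    [0,0,0,0,0,0,0],
    [0,0,0,0,0,0,0],
    [0,0,0,0,0,0,0],
    [0,0,0,0,0,0,0],
  ],
)

```text
time_s: 20.25
tcp_pos: [0.5304, -0.0441, 0.0794]
eef_rot: [-18.5, 89.9, 4.7]
contact_force: [-0.7, 0.9, 2.7]
gripper_width: 0.0099
```

```bash
python3 -c "
from st import *
st()"
```

```text
t 20.25 tcp [ 0.5304 -0.0441  0.0794] psi 113.3 xax [ 0.001  0.    -1.   ] j [ 16.4  15.6 -28.3   0.  -46.1 -83.1] F [-0.7  0.9  2.7] M [ 0.03 -0.06 -0.01] w 0.0099
```

>>> carry_out(
  moves=[
    [4,-9.2,0,0,0,0,0],
    [8,-18.4,0,0,0,0,0],
    [12,-27.5,0,0,0,0,0],
    [15.9,-36.7,0,0,0,0,0],
    [17.9,-41.3,0,0,0,0,0],
  ],
)

```text
time_s: 20.75
tcp_pos: [0.5486, -0.0866, 0.0794]
eef_rot: [-40.1, 90.0, -16.9]
contact_force: [-2.9, 0.6, 7.1]
gripper_width: 0.0097
```

>>> carry_out(
  moves=[
    [0.5,-1.1,0,0,0,0,0],
    [1,-2.2,0,0,0,0,0],
    [1,-2.2,0,0,0,0,0],
  ],
)

```text
time_s: 21.05
tcp_pos: [0.549, -0.0875, 0.0793]
eef_rot: [60.0, 89.9, 83.3]
contact_force: [-3.3, 6.7, 9.1]
gripper_width: 0.0097
```

```bash
python3 -c "
from st import *
st()"
```

```text
t 21.05 tcp [ 0.549  -0.0875  0.0793] psi 113.2 xax [ 0.     0.001 -1.   ] j [ 11.1  17.6 -25.2  -0.1 -47.2 -77.8] F [-3.3  6.7  9.1] M [2.37 1.36 0.01] w 0.0097
```

Travel of 47 mm to the end stop (force rising). Releasing, lifting, turning the jaws a quarter turn and moving over the button.

>>> carry_out(
  moves=[
    [0,0,0,0,0,0,50],
    [0,0,0,0,0,0,50],
    [0,0,0,0,0,0,50],
    [0,0,35,0,0,0,50],
    [0,0,70,0,0,0,50],
  ],
)

```text
time_s: 21.55
tcp_pos: [0.5479, -0.088, 0.1484]
eef_rot: [169.1, 89.8, -167.6]
contact_force: [1.2, 0.9, 0.4]
gripper_width: 0.0422
```

>>> carry_out(
  moves=[
    [-5,12,0,0,0,0.14,0],
    [-10,24,0,0,0,0.28,0],
    [-15,36,0,0,0,0.42,0],
    [-20,48,0,0,0,0.56,0],
    [-27,60,0,0,0,0.7,0],
  ],
)

```text
time_s: 22.05
tcp_pos: [0.5217, -0.0274, 0.1486]
eef_rot: [156.5, 90.0, -139.8]
contact_force: [1.1, 0.5, 0.5]
gripper_width: 0.0093
```

>>> carry_out(
  moves=[
    [0,0,0,0,0,0.14,0],
    [0,0,0,0,0,0.28,0],
    [0,0,0,0,0,0.42,0],
    [0,0,0,0,0,0.56,0],
    [0,0,0,0,0,0.7,0],
  ],
)

```text
time_s: 22.55
tcp_pos: [0.5218, -0.0278, 0.1485]
eef_rot: [100.9, 90.0, -155.3]
contact_force: [0.3, -0.3, 0.0]
gripper_width: 0.0003
```

>>> carry_out(
  moves=[
    [0,0,0,0,0,0.14,0],
    [0,0,0,0,0,0.17,0],
    [0,0,0,0,0,0.17,0],
  ],
)

```text
time_s: 22.85
tcp_pos: [0.5218, -0.0277, 0.1486]
eef_rot: [91.3, 90.0, -155.6]
contact_force: [0.3, -0.3, -1.0]
gripper_width: 0.0003
```

Run:
```python
from st import *
st();c=r.camera_params('wrist');a=r.capture('wrist');cv2.imwrite('pics/w5.png',a);np.save('w5.npy',c,allow_pickle=True)
print(proj([[.5224,-.0268,.064]],c))
g=big(a,(40,90,60),(75,255,255));print(g[:2])
```

```text
t 22.85 tcp [ 0.5218 -0.0277  0.1486] psi -156.9 xax [-0. -0. -1.] j [ 18.5  10.1 -24.7   0.  -55.2   4.6] F [ 0.3 -0.3 -1. ] M [0.03 0.01 0.04] w 0.0003
[[274.62625901 217.28089159]]
(array([274.67817259, 216.3035533 ]), array([258, 198,  34,  37, 985], dtype=int32))
```

View pics/w5.png

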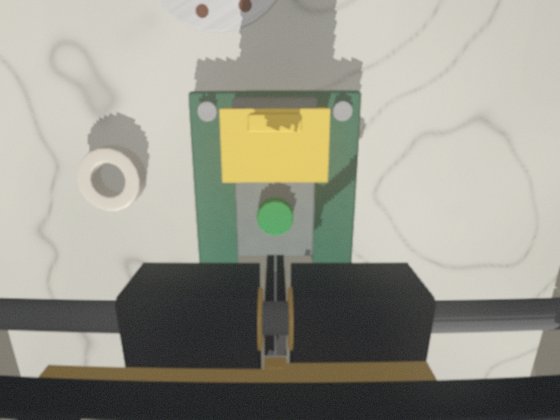

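The button is fully uncovered at (275,216), 1 px from the prediction. Pressing straight down.

>>> carry_out(
  moves=[
    [0.5,1,-40,0,0,0,0],
    [0.5,1,-70,0,0,0,0],
    [0.5,1,-80,0,0,0,0],
    [0.5,1,-83,0,0,0,0],
    [0.5,1,-85,0,0,0,0],
  ],
)

```text
time_s: 23.4
tcp_pos: [0.5231, -0.0265, 0.0645]
eef_rot: [-120.4, 89.9, -7.2]
contact_force: [-0.4, 0.2, 0.7]
gripper_width: 0.0002
```

>>> carry_out(
  moves=[
    [0,0,-2,0,0,0,0],
    [0,0,-4,0,0,0,0],
    [0,0,-6,0,0,0,0],
    [0,0,-7.5,0,0,0,0],
    [0,0,-7.5,0,0,0,0],
  ],
)

```text
time_s: 23.9
tcp_pos: [0.5233, -0.0264, 0.0572]
eef_rot: [-108.0, 89.9, 5.3]
contact_force: [-0.7, -0.2, 8.3]
gripper_width: 0.0005
```

```bash
python3 -c "
from st import *
st()"
```

```text
t 23.9 tcp [ 0.5233 -0.0264  0.0572] psi -156.8 xax [ 0.002  0.    -1.   ] j [ 18.6  16.6 -30.6   0.  -42.7   4.6] F [-0.7 -0.2  8.3] M [-0.09  0.32  0.03] w 0.0005
```

>>> carry_out(
  moves=[
    [0,0,-0.8,0,0,0,0],
    [0,0,-1.5,0,0,0,0],
    [0,0,-1.5,0,0,0,0],
  ],
)

```text
time_s: 24.2
tcp_pos: [0.5234, -0.0264, 0.0571]
eef_rot: [-113.2, 89.9, 0.0]
contact_force: [-6.7, 0.1, 22.1]
gripper_width: 0.0002
```

>>> carry_out(
  moves=[
    [0,0,30,0,0,0,0],
    [0,0,70,0,0,0,0],
    [0,0,110,0,0,0,0],
    [0,0,140,0,0,0,0],
    [0,0,140,0,0,0,0],
  ],
)

```text
time_s: 24.7
tcp_pos: [0.5248, -0.0261, 0.1994]
eef_rot: [-101.8, 89.5, 11.4]
contact_force: [0.2, -0.4, 0.3]
gripper_width: 0.0006
```

>>> carry_out(
  moves=[
    [0,-45,0,0,0,0,0],
    [0,-90,0,0,0,0,0],
    [0,-135,0,0,0,0,0],
    [0,-180,0,0,0,0,0],
    [0,-180,0,0,0,0,0],
  ],
)

```text
time_s: 25.2
tcp_pos: [0.5214, -0.2105, 0.1936]
eef_rot: [72.8, 89.9, -174.3]
contact_force: [0.1, 0.8, -0.5]
gripper_width: 0.0006
```

Run:
```python
from st import *
st();b=r.capture("top");a=r.capture("side");cv2.imwrite("pics/top2.png",b)
t=cv2.resize(b[170:300,170:390],(660,390),interpolation=2);s=cv2.resize(a[165:325,190:350],(390,390),interpolation=2)
cv2.imwrite("pics/end.png",cv2.resize(np.hstack([t,s]),(800,297)))
```

```text
t 25.2 tcp [ 0.5214 -0.2105  0.1936] psi -157.1 xax [-0.002 -0.    -1.   ] j [ -2.   11.5 -16.4   0.  -62.2  25. ] F [ 0.1  0.8 -0.5] M [ 0.11  0.03 -0.06] w 0.0006
```

View pics/end.png

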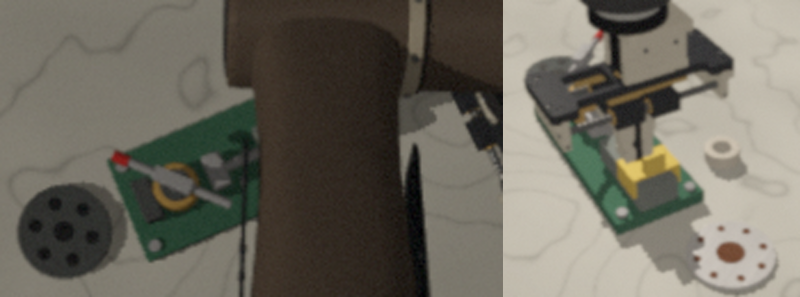

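Top: the jaw now stands clear of the nut (gap near (205,170)) and the wrench is at its home angle with the red tip at (120,158). Side: the catch is fully aside, and the discs and spacer are where they were. The button bottomed at 57.1 mm with 22 N. Handing in.

```bash
python3 -c "
from plant import r
print(r.get_state()['qd'].round(2)); print(r.close_job())"
```

```text
[ 2.33 -0.74 -0.34 -0.04 -0.2  -0.48]
the job is handed in; nothing more can be done
None
```

The job is done and handed in at about 25 s. No verdict was reported. The tap angles below are my estimates from the tool's turn; I never read the joint directly.

- **Tapping:** I turned the tap to about 3.0 rad, backed it off to about 1.6, let go and re-gripped. The second pass went to about 4.5 and back to about 3.15, followed by a fresh grip with the hand turned 180°. The last turn ran to the stop, where the moment rose to 0.6 N m. The wrench then lay at about 65.9° in the picture, against 67.4° expected for the home position.
- **Catch and button:** I slid the yellow catch 47 mm to its end stop. The green button bottomed at 57.1 mm above the bench under 22 N.
- **Last checks:** The final top view shows a gap between the clamp jaw and the nut. The valve plate, template and spacer look unmoved, though I checked them only by eye. The contact force read about zero with the hand well clear.
- **Not clean:** My first grip sat about 4 mm off the tap axis along the bar, which gave side forces of up to about 15 N, well within the limits. Both later grips were centred. The arm blocked the final top view of the button, so that it is in rests on the force and height reading and on the open jaw.

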